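# Stack two filter plates on the sloping rack

### The arm

A 6-joint arm with a two-finger parallel gripper is mounted at the origin on the work surface. World frame = base frame: x ahead of the robot, y to its left, z up, the work surface at z = 0. Lengths are in m, angles in rad, forces in N, time in s.
With the tool pointing down it reaches from about 0.25 to 0.8 m from the base axis. Payload 3.9 kg.
Tool frame: the origin (TCP) lies between the finger pads; the fingertips stand 11 mm ahead of it and the grasp point (between the pads) lies 8 mm behind it; z points along the fingers, y is the direction in which the jaws open and shut (so a half turn about z gives the same grasp; the last joint's range is limited). The gripper opens to 85 mm and grips with 20 to 120 N. Pads are 22 mm wide; open, the fingers measure 114 mm over their backs; the gripper's body (76 mm by 85 mm) begins 54 mm behind the grasp point. The pads swing forward as they close: fully open they stand 13 mm farther back than shut.
Start: joints at [-1.117, 0.26, -0.138, 1.173, 0, 1.571], TCP at [0.23, -0.472, 0.242] pointing down, gripper open.
Joint ranges: [-2.78, 2.78], [-0.83, 1.72], [-1.28, 1.37], [-1.9, 2.12], [-1.57, 1.48], [-3.14, 3.14]. Speed limits (rad/s): [2.57, 2.57, 3.14, 3.14, 3.14, 3.14].

### API

Orientations are given as a unit quaternion [w, x, y, z].
In Python, from cell import r, vision, close_job gives the robot as it stands.
- The arm moves only by the tool servo_tool, never from a script. Its argument "steps" is one flat list of numbers, 7 for each row, row after row: the shift along the world's x, y, z in m, then the turn, a rotation vector about the world's x, y, z in degrees, then the finger opening in m, from 0 to 0.0854. In form: [dx, dy, dz, wx, wy, wz, hand, dx, dy, dz, wx, wy, wz, hand, ...]. A call has 1 to 20 rows; each row is the pose to reach, as a shift and turn from the pose commanded when the call began; what a row does not reach only later rows make up. A row lasts 1/10 s, in which the tool goes at most 50 mm and 8.59 degrees, less where a joint would pass 70% of its speed; a pose out of reach is approached as far as the arm can. A call with a gripper value outside its range is refused whole. The fingers move at their own pace and stop on an object; "grip_force" is the grip in N (left out, the last holds). Time passes only in rows, so rows that repeat a pose let the fingers close. It gives the time, the measured TCP pose, the force and the opening at its end, in the units of the state.
- r.get_obs(): the state, without advancing time (a new reading comes with each control period).
- vision.capture(name): name is "scene" or "top" or "wrist"; returns the picture (400x640x3 uint8, red, green, blue); there is no depth.
- vision.get_calibration(name): a dict with "K" (3x3 intrinsics, pixels), "k1" (the pictures are not rectified: a ray, as slopes to the right and down, at radius r is drawn at 1 + k1 r^2 times it, then the intrinsics apply), "extrinsics" (4x4, takes a point from world to camera coordinates). Camera axes: x right, y down, z forward; pixel columns grow to the right and rows downward; lengths in m; the calibration is good to about 2 mm. A picture is of the moment at which its call begins: read the wrist's pose just before it. get_calibration takes no time and is no camera call; for the wrist camera it gives the pose at the moment of the call.
- close_job(): hands the job in, once; it reports no verdict.
The state is a dict: "time": time; "qpos": joint angles; "qvel": joint speeds; "joint_efforts": joint torques, N m; "eef_pos": TCP position; "tcp_rot": TCP orientation; "contact_force": force on the tool from outside, world axes, zero at the start; "ft_torque": the same for the moment, N m; "grip_width": finger opening in m.
Only numpy, scipy, OpenCV 4.12 (cv2) and the standard library are available. Lean on these libraries where they do the work, as an engineer would, in place of code of your own. Each camera call takes 0.05 s, during which the arm holds its last target.

### The job

Put the two glass filter plates away on the sloping shelf: push the amber plate off the loading deck onto the shelf first, until it lies flat and fully home against the blue backstop, while the blue plate waits on the deck; then push the blue plate over so that it lies flat on top of the amber one, also fully home against the backstop. Both should lie square, without hanging noticeably over the shelf's sides; leave the other things on the table where they are.

Things in the scene. Friction and masses are not known exactly. Their poses are not given: they have to be found in the camera images.
- rack: Fixed unit: a level grey loading deck with the sloping shelf on its +x side. Origin on the table below the middle of the deck's drop edge; x points level from deck to shelf, y along the drop edge, z up. The deck's top is 100 mm above the table, 12 mm thick, from x = -130 to 0 mm and y = -190 to +190 mm, without rims, on four legs. Turned up to 0.3 rad.
- deck_edge (a point): Middle of the deck's drop edge, on the deck's top: plates are pushed over it, towards the rack's +x, onto the shelf. Axes as rack.
- shelf: Cream shelf, 110 mm wide, fixed to the rack, falling at 20 degrees away from the deck to a blue backstop 40 mm tall, square to it. No side rims. Origin on its surface at the foot of the backstop's face (137.5 mm in x, 39.3 mm in z from rack); x points down the slope, y across, z square out of the surface. At its top end, x = -150 mm, the deck's edge is 10 mm above it (along z).
- seat_low (a point): Where the centre of the lower plate is when it is home: 55 mm up the slope from the backstop, 9 mm above the shelf. Axes as shelf. A plate at home leaves a 40 mm gap between its uphill edge and the deck's edge, where fingers can push.
- seat_high (a point): Where the centre of the upper plate is when it is home, 27 mm above the shelf. Axes as shelf. Plates do not slide down by themselves: they stay where they are left and have to be pushed home; friction only, about 1 to 4 N.
- amber_center (a point): Amber filter plate: a flat slab, amber glass in a black frame, 110 mm (its x) by 90 mm (its y) by 18 mm, about 0.3 kg. Too wide to grasp across. The point is its centre, half-way up. It starts flat on the deck to one side of the shelf's line (either side), its 110 mm length roughly along the rack's x, centre about 115 mm from the middle.
- blue_center (a point): Blue filter plate, same size and make, with blue glass; starts flat on the deck on the other side. The point is its centre, half-way up.
- jar: Bystander, to be left alone: amber glass jar with black cap, 52 mm wide, 65 mm tall, stands on the table beside the shelf (+y side); origin at the centre of its foot.
- driver: Bystander, to be left alone: screwdriver lying on the table beside the shelf (-y side), lower than the deck; origin under its middle.
- lensbox: Bystander, to be left alone: grey closed lens box, 90 by 70 by 40 mm, far left on the table; origin at the centre of its underside.
- wrench: Bystander, to be left alone: steel wrench lying far right on the table; origin under its middle.
Mind the look-alikes: they are no part of the job. Leave any brown, pink or turquoise look-alike of the part that bears amber_center alone.

How it is judged:
By the outcome, as a careful person would: the job done as asked, in the order asked, and still so for the second after the job is handed in, with the robot touching nothing.
It also fails if it takes over 67 s, if anything falls off the work surface, if the arm or the gripper's body presses on something with over 40 N, if the wrist force passes 120 N, or if a joint passes its speed limit or range.

## Working session

There is one attempt and no reset: what is moved stays moved. The work goes in short steps, Python scripts to look and compute and a tool call to move; the robot and the scene stay as the last step left them, time stands still between calls to the robot, and variables do not carry over. Pictures are saved under pics/ and viewed, and the job is handed in when it is done.

Besides the shell and the picture viewer there is one more tool, called in YAML: its name, and indented under it one key for each argument. servo_tool: Moves the arm, as the interface text tells. Its arguments: {"type":"object","properties":{"steps":{"type":"array","items":{"type":"number"}},"grip_force":{"type":"number"}},"required":["steps"]}

```bash
ls; mkdir -p pics; python3 - <<'E'
from cell import r, vision
import cv2
o=r.get_obs();print({k:o[k] for k in('time','eef_pos','tcp_rot','grip_width','contact_force')})
for n in('scene','top'):
    cv2.imwrite(f'pics/{n}0.png',vision.capture(n)[:,:,::-1])
    print(n,vision.get_calibration(n))
E
```

```text
pics
{'time': 0.0, 'eef_pos': array([ 0.22987035, -0.47128997,  0.24145144]), 'tcp_rot': array([-9.56562108e-04,  9.74371932e-01,  2.24940833e-01, -2.10496117e-04]), 'grip_width': 0.08525670532639543, 'contact_force': array([-0.27629712,  0.32249968,  0.05624484])}
scene {'K': array([[422.6102069 ,   0.        , 324.27749089],
       [  0.        , 422.6102069 , 205.0134076 ],
       [  0.        ,   0.        ,   1.        ]]), 'k1': -0.09011746784024116, 'extrinsics': array([[-0.46387505,  0.88581264,  0.01248633,  0.25959969],
       [ 0.75436868,  0.40235298, -0.51869064, -0.33811071],
       [-0.46448664, -0.23118835, -0.85487081,  1.58738298],
       [ 0.        ,  0.        ,  0.        ,  1.        ]])}
top {'K': array([[386.92752727,   0.        , 323.81768139],
       [  0.        , 386.92752727, 199.20028354],
       [  0.        ,   0.        ,   1.        ]]), 'k1': -0.04867594147665692, 'extrinsics': array([[-0.01325643, -0.99978516,  0.01593403, -0.01179057],
       [-0.99540871,  0.01168434, -0.09499988,  0.56171879],
       [ 0.09479329, -0.01712024, -0.99534975,  1.17333052],
       [ 0.        ,  0.        ,  0.        ,  1.        ]])}
```

View pics/scene0.png

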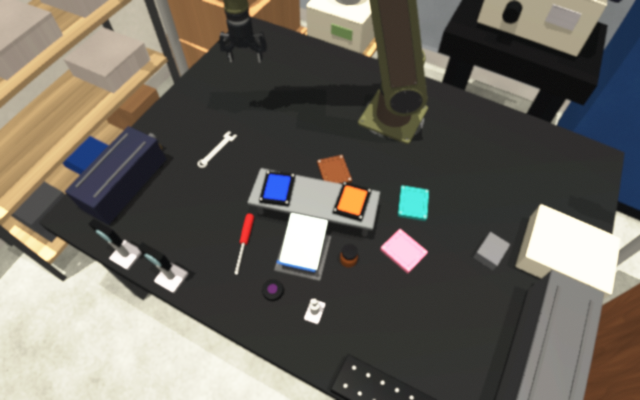

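View pics/top0.png

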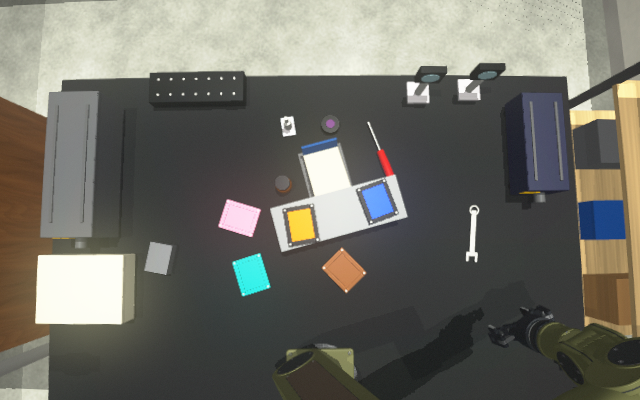

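The top view shows the amber plate at about (300,226), the blue plate at about (378,202), the shelf running up to about (325,150), and the jar at (283,184). The brown, pink and turquoise look-alikes are lying on the table. Next I'll measure positions.

```bash
cat > h.py <<'E'
import numpy as np, cv2
from cell import r, vision
def undist(name,px,cal=None):
    c=cal or vision.get_calibration(name);K=c['K'];k=c['k1']
    px=np.atleast_2d(np.asarray(px,float))
    s=cv2.undistortPoints(px.reshape(-1,1,2),K,np.array([k,0,0,0,0.]),None).reshape(-1,2)
    return s,c['extrinsics']
def cast(name,px,z,cal=None):
    s,E=undist(name,px,cal);R=E[:3,:3];t=E[:3,3]
    C=-R.T@t; d=np.c_[s,np.ones(len(s))]@R
    return C+d*((z-C[2])/d[:,2])[:,None]
def proj(name,P,cal=None):
    c=cal or vision.get_calibration(name);P=np.atleast_2d(P).astype(float);E=c['extrinsics']
    p,_=cv2.projectPoints(P,cv2.Rodrigues(E[:3,:3])[0],E[:3,3],c['K'],np.array([c['k1'],0,0,0,0.]));return p.reshape(-1,2)
def mask(im,lo,hi,minA=60):
    h=cv2.cvtColor(im,cv2.COLOR_RGB2HSV);m=cv2.inRange(h,np.array(lo),np.array(hi))
    cs,_=cv2.findContours(m,cv2.RETR_EXTERNAL,cv2.CHAIN_APPROX_NONE)
    return [c for c in cs if cv2.contourArea(c)>minA]
E
python3 - <<'E'
from h import *
im=cv2.imread('pics/top0.png')[:,:,::-1].copy()
cv2.imwrite('pics/crop0.png',cv2.resize(im[125:260,255:420],None,fx=4.8,fy=4.4,interpolation=cv2.INTER_CUBIC)[:,:,::-1])
for n,lo,hi in(('amber',(15,150,120),(32,255,255)),('blue',(105,150,110),(125,255,255)),('backstop',(100,100,40),(125,255,200)),('cream',(10,10,200),(40,70,255)),('grey',(0,0,110),(179,30,215))):
    for c in mask(im,lo,hi):
        (x,y),wh,a=cv2.minAreaRect(c)
        if 255<x<420 and 100<y<265:
            print(n,(x,y),wh,a,cv2.contourArea(c)); b=cv2.boxPoints(((x,y),wh,a))
            print(cast('top',b,{'grey':.1}.get(n,.117)).round(4)[:,:2].tolist())
E
```

```text
amber (300.60809326171875, 224.64865112304688) (30.4138126373291, 23.344655990600586) 80.53767395019531 658.0
[[0.5187, 0.0895], [0.5289, 0.0237], [0.4433, 0.0103], [0.4333, 0.0758]]
blue (377.41778564453125, 200.78082275390625) (29.611412048339844, 22.47190284729004) 69.44395446777344 337.5
[[0.5758, -0.1267], [0.598, -0.1882], [0.5174, -0.2159], [0.4956, -0.1547]]
backstop (319.28839111328125, 145.45643615722656) (8.24520492553711, 36.13718032836914) 75.0685806274414 231.0
[[0.7086, 0.0477], [0.7354, -0.0543], [0.7116, -0.0601], [0.685, 0.0417]]
cream (326.6423645019531, 170.8358154296875) (42.545562744140625, 37.72453308105469) 74.62374877929688 1486.5
[[0.6814, 0.0419], [0.71, -0.0641], [0.5892, -0.0945], [0.5615, 0.0105]]
grey (332.0931091308594, 190.83526611328125) (90.62421417236328, 131.62725830078125) 74.47589111328125 483.0
[[0.6583, 0.1785], [0.7608, -0.1977], [0.4999, -0.2613], [0.4033, 0.1081]]
grey (366.91357421875, 178.98509216308594) (88.71430969238281, 35.16685104370117) 68.8387451171875 1348.5
[[0.7182, -0.0513], [0.7559, -0.1495], [0.5086, -0.2372], [0.473, -0.1403]]
grey (286.7500305175781, 127.75) (8.221921920776367, 14.86270523071289) 18.434946060180664 63.0
[[0.7514, 0.1081], [0.7942, 0.0941], [0.786, 0.071], [0.7433, 0.085]]
```

View pics/crop0.png

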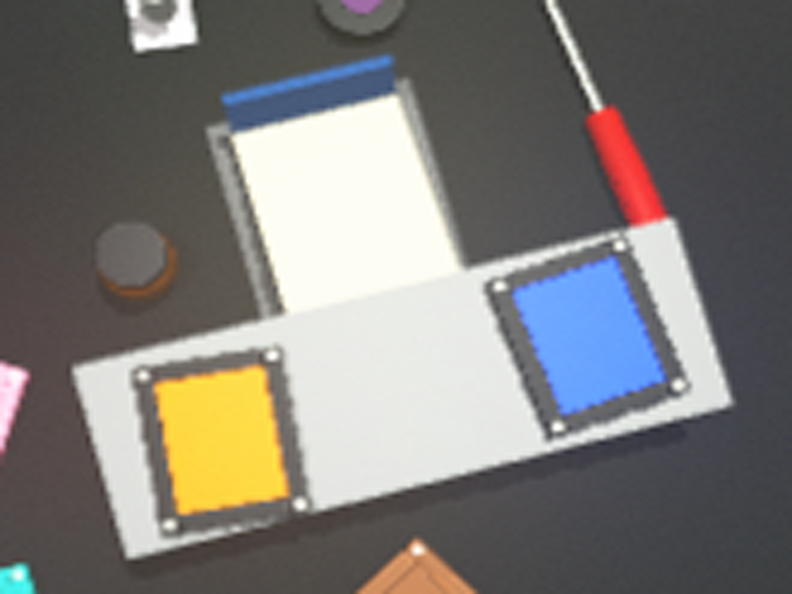

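```bash
cat > meas.py <<'E'
from h import *
from scipy.optimize import least_squares
pk=lambda a:np.c_[np.array(a)[:,0]/4.8+255-.4,np.array(a)[:,1]/4.4+125-.4]
deck=cast('top',pk([(73,368),(675,218),(733,405),(128,560)]),.1)[:,:2]
mod=np.array([(0,190),(0,-190),(-130,-190),(-130,190)])/1e3
def T(p,m):c,s=np.cos(p[2]),np.sin(p[2]);return m@np.array([[c,s],[-s,c]])+p[:2]
f=least_squares(lambda p:(T(p,mod)-deck).ravel(),[.55,0,.25]);R=f.x
print('rack',R,f.fun.reshape(-1,2).round(4).tolist())
np.save('rack.npy',R)
im=cv2.imread('pics/top0.png')[:,:,::-1].copy()
inv=lambda q:T([0,0,-R[2]],np.asarray(q)-R[:2])
for n,lo,hi in(('amber',(15,120,120),(32,255,255)),('blue',(105,120,110),(125,255,255))):
    c=max((c for c in mask(im,lo,hi) if 250<c[:,0,0].mean()<420 and 160<c[:,0,1].mean()),key=cv2.contourArea)
    w=cast('top',c.reshape(-1,2),.117)[:,:2]
    (x,y),wh,a=cv2.minAreaRect((w*1e3).astype(np.float32)); b=cv2.boxPoints(((x,y),wh,a))
    e=b[1]-b[0] if np.linalg.norm(b[1]-b[0])>np.linalg.norm(b[2]-b[1]) else b[2]-b[1]
    ang=np.arctan2(e[1],e[0]); ang=(ang-R[2]+np.pi/2)%np.pi-np.pi/2
    print(n,'size',wh,'world',x,y,'rackframe mm',inv([x/1e3,y/1e3])*1e3,'yaw rel deg',np.degrees(ang))
# screws amber/blue
for n,q in(('amber',[(143,376),(273,355),(301,504),(170,525)]),('blue',[(499,287),(621,245),(680,385),(557,427)])):
    w=cast('top',pk(q),.118)[:,:2];e=w[0]-w[3]+w[1]-w[2]
    print(n,w.mean(0),inv(w.mean(0))*1e3,np.degrees(np.arctan2(e[1],e[0])-R[2]))
E
python3 meas.py
```

```text
rack [ 0.5780875  -0.04427905  0.25572154] [[-0.0, 0.0], [-0.0, 0.0007], [-0.0002, -0.0006], [0.0003, -0.0001]]
amber size (87.9449462890625, 68.26085662841797) world 481.3250427246094 49.8450813293457 rackframe mm [-69.80775311 115.53875203] yaw rel deg -5.796429898722642
blue size (87.29869842529297, 67.1146469116211) world 546.5925903320312 -170.83042907714844 rackframe mm [ -62.48108576 -114.46962523] yaw rel deg 4.854027508050811
amber [0.4811916  0.04923453] [-70.09129304 114.9818093 ] -5.50665238808661
blue [ 0.54613808 -0.1710542 ] [ -62.97741638 -114.57115288] 4.900043898926367
```

```bash
cat > plan.py <<'E'
from h import *
from scipy.spatial.transform import Rotation as Ro
R=np.load('rack.npy');c,s=np.cos(R[2]),np.sin(R[2]);M=np.array([[c,-s,0],[s,c,0],[0,0,1]]);O=np.r_[R[:2],0]
a=np.radians(20);SX=np.array([np.cos(a),0,-np.sin(a)]);SZ=np.array([np.sin(a),0,np.cos(a)]);S0=np.array([.1375,0,.0393])
def obs():
    o=r.get_obs();q=o['tcp_rot'];return o,np.array(o['eef_pos']),Ro.from_quat(np.r_[q[1:],q[0]])
def rotw(psi,tilt=0): # tool x at angle psi deg (rack frame), pointing down, tilt about rack y
    q=Ro.from_euler('z',np.degrees(R[2]))*Ro.from_euler('y',tilt,degrees=True)*Ro.from_euler('z',psi,degrees=True)*Ro.from_euler('x',180,degrees=True)
    return q
def go(p_rack,psi,tilt=0):
    o,p,q=obs();w=O+M@np.asarray(p_rack)
    d=(rotw(psi,tilt)*q.inv()).as_rotvec(degrees=True)
    print('shift mm',((w-p)*1e3).round(1),'turn deg',d.round(2));return (w-p),d
def where():
    o,p,q=obs();pr=M.T@(p-O);e=(rotw(0).inv()*q).as_rotvec(degrees=True)
    ps=pr-S0
    print('t',round(o['time'],2),'rack mm',(pr*1e3).round(1),'shelf mm',(np.array([ps@SX,ps[1],ps@SZ])*1e3).round(1),'rv',e.round(1),'q',np.round(o['qpos'],2),'F',(M.T@np.array(o['contact_force'])).round(1),'g',round(o['grip_width'],4))
sh=lambda x,y,z:S0+SX*x+SZ*z+np.array([0,y,0])
if __name__=='__main__':where()
E
python3 -c "
from plan import *
where();go((-.07,.19,.16),90)"
```

```text
t 0.1 rack mm [-444.9 -325.1  241.6] shelf mm [-616.4 -325.1   -9.1] rv [ 0.1  0.1 93.5] q [-1.12  0.26 -0.14  1.17 -0.    1.57] F [-0.2  0.2  0. ] g 0.0851
shift mm [232.4 593.1 -81.6] turn deg [-8.0000e-02  1.4000e-01 -1.7652e+02]
```

```bash
sed -i "s/Ro.from_euler('z',np.degrees(R\[2\]))/Ro.from_euler('z',R[2])/" plan.py; python3 -c "
from plan import *
where();go((-.07,.19,.16),90)"
```

```text
t 0.1 rack mm [-444.9 -325.1  241.6] shelf mm [-616.4 -325.1   -9.1] rv [  0.1  -0.  -11.4] q [-1.12  0.26 -0.14  1.17 -0.    1.57] F [-0.2  0.2  0. ] g 0.0851
shift mm [232.4 593.1 -81.6] turn deg [-5.000e-02 -1.000e-01  7.865e+01]
```

servo_tool:
  steps: [0.232, 0.593, -0.081, 0, 0, 78.6, 0.05, 0.232, 0.593, -0.081, 0, 0, 78.6, 0.05, 0.232, 0.593, -0.081, 0, 0, 78.6, 0.05, 0.232, 0.593, -0.081, 0, 0, 78.6, 0.05, 0.232, 0.593, -0.081, 0, 0, 78.6, 0.05, 0.232, 0.593, -0.081, 0, 0, 78.6, 0.05, 0.232, 0.593, -0.081, 0, 0, 78.6, 0.05, 0.232, 0.593, -0.081, 0, 0, 78.6, 0.05, 0.232, 0.593, -0.081, 0, 0, 78.6, 0.05, 0.232, 0.593, -0.081, 0, 0, 78.6, 0.05, 0.232, 0.593, -0.081, 0, 0, 78.6, 0.05, 0.232, 0.593, -0.081, 0, 0, 78.6, 0.05, 0.232, 0.593, -0.081, 0, 0, 78.6, 0.05, 0.232, 0.593, -0.081, 0, 0, 78.6, 0.05, 0.232, 0.593, -0.081, 0, 0, 78.6, 0.05, 0.232, 0.593, -0.081, 0, 0, 78.6, 0.05]

```text
time: 1.7
eef_pos: [0.4613, 0.1203, 0.161]
tcp_rot: [-0.0, 0.612, 0.791, -0.001]
contact_force: [-0.7, -0.8, 0.9]
grip_width: 0.05
```

```bash
python3 -c "
from plan import *
where();go((-.07,.19,.113),90)
cv2.imwrite('pics/w1.png',vision.capture('wrist')[:,:,::-1])"
```

```text
t 1.7 rack mm [-71.4 188.8 161. ] shelf mm [-237.9  188.8   42.9] rv [  0.1  -0.1 -89.9] q [ 0.26  0.23 -0.4   0.94 -0.    1.57] F [-0.9 -0.6  0.9] g 0.05
shift mm [  1.    1.5 -48. ] turn deg [ 0.05 -0.08  0.09]
```

View pics/w1.png

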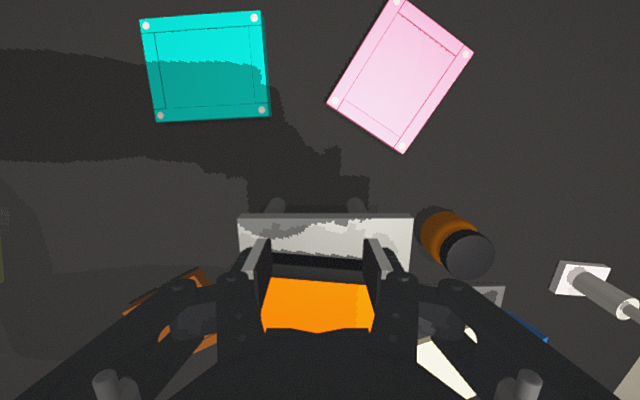

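servo_tool:
  steps: [0.001, 0.0015, -0.03, 0, 0, 0, 0.05, 0.001, 0.0015, -0.048, 0, 0, 0, 0.05, 0.001, 0.0015, -0.048, 0, 0, 0, 0.05, 0.0025, -0.0043, -0.048, 0, 0, 0, 0.05, 0.004, -0.0101, -0.048, 0, 0, 0, 0.05, 0.0056, -0.0159, -0.048, 0, 0, 0, 0.05, 0.0071, -0.0217, -0.048, 0, 0, 0, 0.05, 0.0086, -0.0275, -0.048, 0, 0, 0, 0.05, 0.0101, -0.0333, -0.048, 0, 0, 0, 0.05, 0.0116, -0.0391, -0.048, 0, 0, 0, 0.05, 0.0132, -0.0449, -0.048, 0, 0, 0, 0.05, 0.0147, -0.0507, -0.048, 0, 0, 0, 0.05, 0.0162, -0.0565, -0.048, 0, 0, 0, 0.05, 0.0177, -0.0623, -0.048, 0, 0, 0, 0.05, 0.0192, -0.0681, -0.048, 0, 0, 0, 0.05, 0.0208, -0.0739, -0.048, 0, 0, 0, 0.05, 0.0223, -0.0797, -0.048, 0, 0, 0, 0.05, 0.0238, -0.0855, -0.048, 0, 0, 0, 0.05, 0.0253, -0.0913, -0.048, 0, 0, 0, 0.05, 0.0265, -0.096, -0.048, 0, 0, 0, 0.05]

```text
time: 3.75
eef_pos: [0.4887, 0.0246, 0.1133]
tcp_rot: [-0.0, 0.612, 0.791, -0.0]
contact_force: [-0.5, 4.3, 3.4]
grip_width: 0.0502
```

```bash
cat > see.py <<'E'
import sys
from plan import *
def see(tag):
    where();im=vision.capture('top');
    cv2.imwrite(f'pics/{tag}.png',cv2.resize(im[110:270,240:430],None,fx=4,fy=3.75,interpolation=cv2.INTER_CUBIC)[:,:,::-1])
    for n,lo,hi in(('amber',(15,120,120),(32,255,255)),('blue',(105,120,130),(125,255,255))):
        cs=[c for c in mask(im,lo,hi) if 250<c[:,0,0].mean()<430 and 155<c[:,0,1].mean()<260]
        if not cs: continue
        k=max(cs,key=cv2.contourArea);w=cast('top',k.reshape(-1,2),.117)-O;w=(w@M)[:,:2]
        (x,y),wh,a=cv2.minAreaRect((w*1e3).astype(np.float32))
        print(n,'deckplane rack mm',round(x,1),round(y,1),'size',np.round(wh,1),'ang',round(a,1))
see(sys.argv[1])
E
python3 see.py t2
```

```text
t 3.75 rack mm [-69.1  89.2 113.3] shelf mm [-219.4   89.2   -1.2] rv [  0.   -0.  -89.9] q [ 0.05  0.29 -0.45  0.83 -0.    1.37] F [0.6 4.3 3.4] g 0.0502
amber deckplane rack mm -68.6 9.4 size [29.6 88.7] ang 77.5
blue deckplane rack mm -62.7 -114.4 size [87.3 67.5] ang 5.3
```

View pics/t2.png

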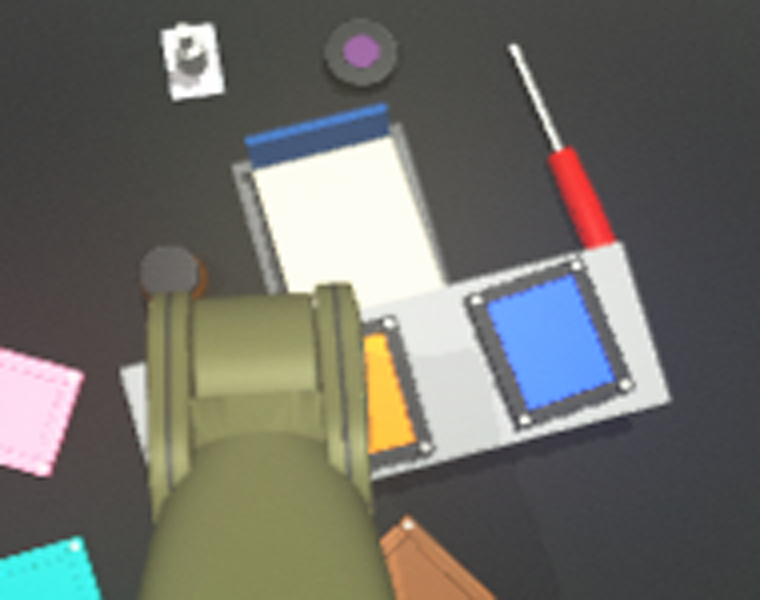

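```bash
python3 -c "
from plan import *
f=lambda q:((cast('top',np.c_[np.array(q)[:,0]/4+240-.4,np.array(q)[:,1]/3.75+110-.4],.118)-O)@M*1e3).round(1)
print(f([(388,323),(425,450)]),f([(476,300),(577,265),(627,385),(524,421)]))"
```

```text
[[ -17.6   -5.5  118. ]
 [-118.    -4.9  118. ]] [[ -17.3  -71.4  118. ]
 [ -10.5 -149.4  118. ]
 [-108.9 -158.2  118. ]
 [-115.6  -79.1  118. ]]
```

servo_tool:
  steps: [0.0013, -0.005, 0, 0, 0, 0, 0.05, 0.0026, -0.01, 0, 0, 0, 0, 0.05, 0.0039, -0.015, 0, 0, 0, 0, 0.05, 0.0052, -0.02, 0, 0, 0, 0, 0.05, 0.0065, -0.025, 0, 0, 0, 0, 0.05, 0.0073, -0.028, 0, 0, 0, 0, 0.05, 0.008, -0.0305, 0, 0, 0, 0, 0.05, 0.0084, -0.032, 0, 0, 0, 0, 0.05, 0.0087, -0.0331, 0, 0, 0, 0, 0.05, 0.0087, -0.0331, 0, 0, 0, 0, 0.05, 0.0061, -0.023, 0, 0, 0, 0, 0.05, 0.0036, -0.0135, 0, 0, 0, 0, 0.05, 0.0036, -0.0135, 0.04, 0, 0, 0, 0.05, 0.0036, -0.0135, 0.08, 0, 0, 0, 0.05]

```text
time: 5.2
eef_pos: [0.4905, 0.0125, 0.193]
tcp_rot: [-0.001, 0.611, 0.792, -0.001]
contact_force: [1.4, 0.7, -0.3]
grip_width: 0.05
```

```bash
python3 -c "
from plan import *
where();go((-.150,.0,.193),180);go((-.150,.0,.193),0);go((-.150,.0,.113),0)"
```

```text
t 5.2 rack mm [-70.4  77.1 193. ] shelf mm [-248.    77.1   73.4] rv [  0.2  -0.2 -90. ] q [ 0.03  0.23 -0.31  1.03 -0.    1.34] F [ 1.6  0.3 -0.3] g 0.05
shift mm [-57.5 -94.8  -0. ] turn deg [ 0.2  -0.15 89.97]
shift mm [-57.5 -94.8  -0. ] turn deg [ -0.15  -0.2  -90.03]
shift mm [-57.5 -94.8 -80. ] turn deg [ -0.15  -0.2  -90.03]
```

servo_tool:
  steps: [-0.0575, -0.095, 0, 0, 0, 90, 0.05, -0.0575, -0.095, 0, 0, 0, 90, 0.05, -0.0575, -0.095, 0, 0, 0, 90, 0.05, -0.0575, -0.095, 0, 0, 0, 90, 0.05, -0.0575, -0.095, 0, 0, 0, 90, 0.05, -0.0575, -0.095, 0, 0, 0, 90, 0.05, -0.0575, -0.095, 0, 0, 0, 90, 0.05, -0.0575, -0.095, 0, 0, 0, 90, 0.05, -0.0575, -0.095, 0, 0, 0, 90, 0.05, -0.0575, -0.095, 0, 0, 0, 90, 0.05, -0.0575, -0.095, 0, 0, 0, 90, 0.05, -0.0575, -0.095, 0, 0, 0, 90, 0.05]

```text
time: 6.4
eef_pos: [0.4346, -0.0827, 0.1933]
tcp_rot: [-0.0, -0.127, 0.992, -0.0]
contact_force: [0.1, -0.1, -0.3]
grip_width: 0.05
```

```bash
python3 see.py t3;python3 -c "
from plan import *
go((-.150,.0,.113),180)"
```

```text
t 6.4 rack mm [-148.5   -0.9  193.3] shelf mm [-321.5   -0.9   46.9] rv [   0.   -0. -180.] q [-0.19  0.15 -0.42  1.01 -0.   -0.44] F [ 0.  -0.1 -0.3] g 0.05
amber deckplane rack mm -66.5 -0.8 size [67.  88.2] ang 89.5
blue deckplane rack mm -62.5 -114.6 size [87.3 66.8] ang 4.9
shift mm [ -1.7   0.6 -80.3] turn deg [ 0.02 -0.    0.12]
```

View pics/t3.png

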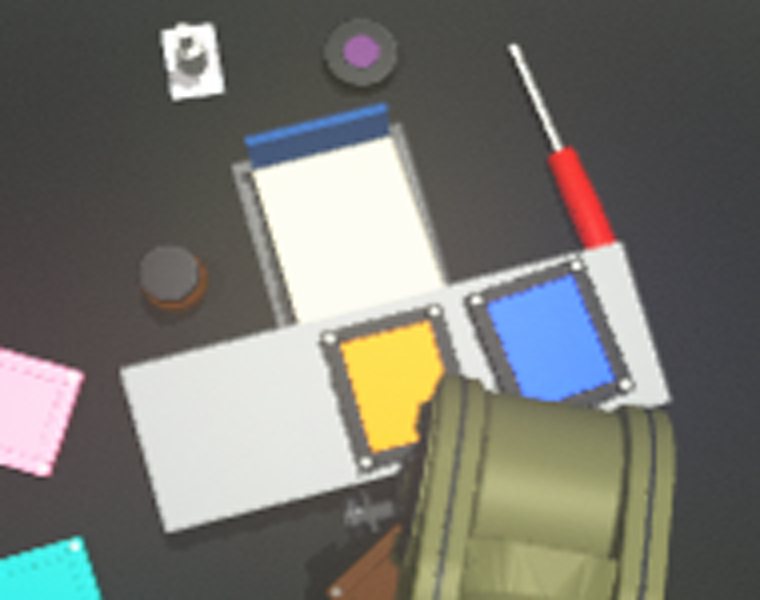

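```bash
python3 -c "
from plan import *
def f(q,z):return((cast('top',np.c_[np.array(q)[:,0]/4+240-.4,np.array(q)[:,1]/3.75+110-.4],z)-O)@M*1e3).round(1)
print(f([(297,323),(445,287)],.09),f([(255,170),(390,140)],.045),f([(245,137),(386,104)],.075),f([(328,338),(435,312)],.118))"
```

```text
[[  2.5  56.9  90. ]
 [  1.1 -55.9  90. ]] [[137.9  54.   45. ]
 [134.8 -53.4  45. ]] [[159.5  54.9  75. ]
 [157.8 -55.1  75. ]] [[-17.4  39.1 118. ]
 [-18.4 -40.4 118. ]]
```

servo_tool:
  steps: [-0.0017, 0.0006, -0.04, 0, 0, 0, 0.05, -0.0017, 0.0006, -0.08, 0, 0, 0, 0.05, -0.0017, 0.0006, -0.08, 0, 0, 0, 0.05, 0.0043, 0.0022, -0.08, 0, 0, 0, 0.05, 0.0104, 0.0038, -0.08, 0, 0, 0, 0.05, 0.0164, 0.0053, -0.08, 0, 0, 0, 0.05, 0.0225, 0.0069, -0.08, 0, 0, 0, 0.05, 0.0285, 0.0085, -0.08, 0, 0, 0, 0.05, 0.0346, 0.0101, -0.08, 0, 0, 0, 0.05, 0.0406, 0.0117, -0.08, 0, 0, 0, 0.05, 0.0467, 0.0132, -0.08, 0, 0, 0, 0.05, 0.0527, 0.0148, -0.08, 0, 0, 0, 0.05, 0.0588, 0.0164, -0.08, 0, 0, 0, 0.05, 0.0648, 0.018, -0.08, 0, 0, 0, 0.05, 0.0709, 0.0196, -0.08, 0, 0, 0, 0.05, 0.0769, 0.0211, -0.08, 0, 0, 0, 0.05, 0.083, 0.0227, -0.08, 0, 0, 0, 0.05, 0.089, 0.0243, -0.08, 0, 0, 0, 0.05, 0.0951, 0.0259, -0.08, 0, 0, 0, 0.05]

```text
time: 8.35
eef_pos: [0.5303, -0.0573, 0.1133]
tcp_rot: [-0.0, -0.127, 0.992, -0.0]
contact_force: [-3.2, 0.5, 2.0]
grip_width: 0.05
```

```bash
python3 see.py t4; python3 -c "
from h import *
cv2.imwrite('pics/s4.png',cv2.resize(vision.capture('scene')[140:290,220:420],None,fx=4,fy=4,interpolation=cv2.INTER_CUBIC)[:,:,::-1])"
```

```text
t 8.35 rack mm [-49.5  -0.5 113.3] shelf mm [-201.    -0.5    5.6] rv [   0.    0. -180.] q [-0.11  0.36 -0.35  0.86 -0.   -0.36] F [-3.   1.3  2. ] g 0.05
amber deckplane rack mm 29.6 26.5 size [26.  69.7] ang 74.6
blue deckplane rack mm -65.7 -139.9 size [40.4 95.5] ang 73.8
```

View pics/t4.png

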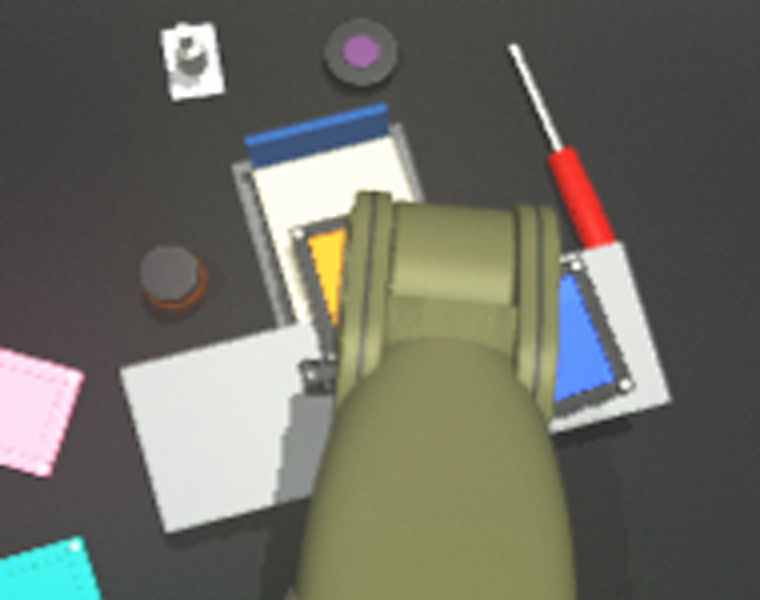

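View pics/s4.png

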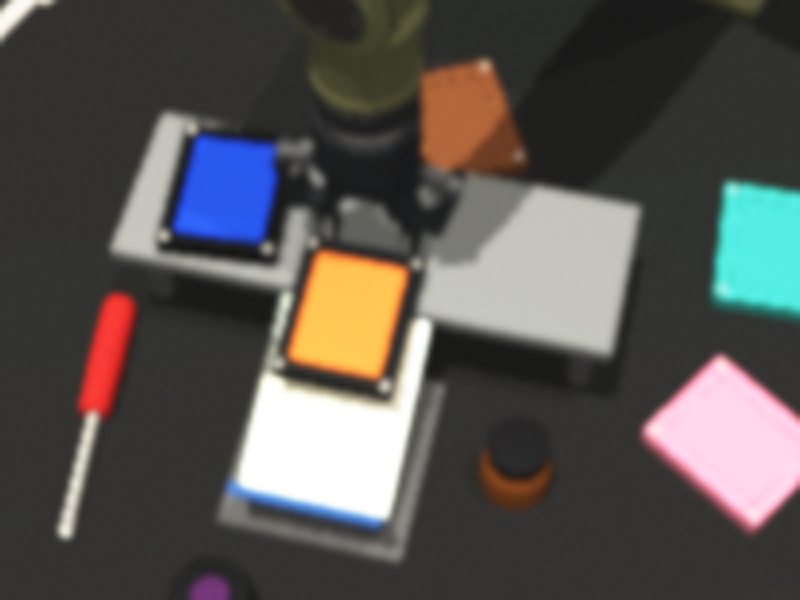

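servo_tool:
  steps: [0.0058, 0.0015, 0, 0, 0, 0, 0.05, 0.0116, 0.003, 0, 0, 0, 0, 0.05, 0.0174, 0.0045, 0, 0, 0, 0, 0.05, 0.0232, 0.0061, 0, 0, 0, 0, 0.05, 0.028, 0.0073, 0, 0, 0, 0, 0.05, 0.0329, 0.0086, 0, 0, 0, 0, 0.05, 0.0329, 0.0086, 0, 0, 0, 0, 0.05, 0.0087, 0.0023, 0, 0, 0, 0, 0.05, 0.0087, 0.0023, -0.003, 0, 0, 0, 0.05, 0.0087, 0.0023, -0.005, 0, 0, 0, 0.05, 0.0087, 0.0023, -0.005, 0, 0, 0, 0.05]

```text
time: 9.55
eef_pos: [0.5391, -0.0551, 0.1082]
tcp_rot: [0.0, -0.127, 0.992, -0.0]
contact_force: [0.0, -0.6, -0.3]
grip_width: 0.0497
```

```bash
python3 plan.py; python3 -c "
from h import *
cv2.imwrite('pics/s5.png',cv2.resize(vision.capture('scene')[140:290,220:420],None,fx=4,fy=4,interpolation=cv2.INTER_CUBIC)[:,:,::-1])"
```

```text
t 9.55 rack mm [-40.5  -0.6 108.2] shelf mm [-190.8   -0.6    3.9] rv [-1.000e-01 -0.000e+00 -1.799e+02] q [-0.1   0.38 -0.33  0.86  0.   -0.36] F [-0.1 -0.6 -0.3] g 0.0497
```

View pics/s5.png

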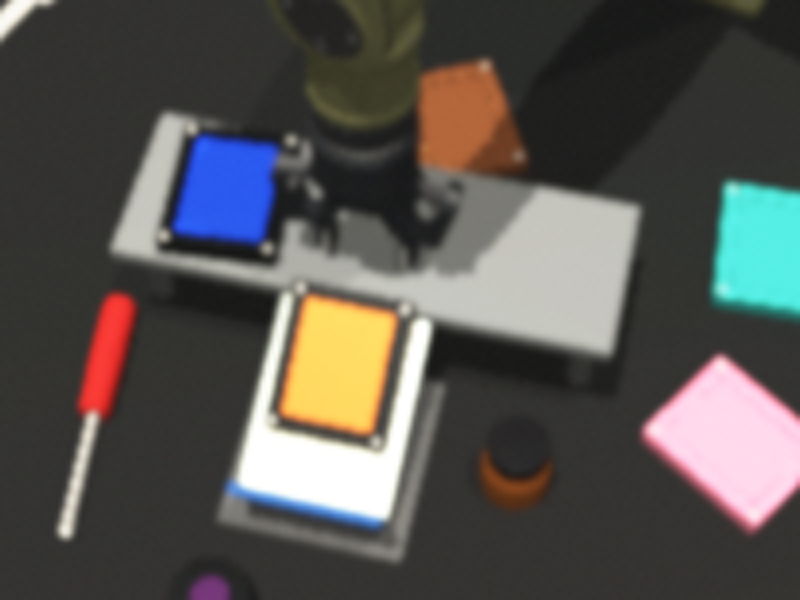

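servo_tool:
  steps: [0, 0, -0.002, 0, 0, 0, 0.05, 0, 0, -0.0025, 0, 0, 0, 0.05]

```text
time: 9.8
eef_pos: [0.5395, -0.0551, 0.1079]
tcp_rot: [0.001, -0.127, 0.992, -0.0]
contact_force: [-4.7, 0.3, 17.0]
grip_width: 0.0499
```

```bash
python3 -c "
from plan import *
where();go(sh(-.178,0,.045),180,20);go(sh(-.178,0,.021),180,20);print('per mm down slope',M@SX, 'M sz',M@SZ)"
```

```text
t 9.8 rack mm [-40.1  -0.7 107.9] shelf mm [-190.3   -0.7    3.8] rv [-2.0e-01 -1.0e-01 -1.8e+02] q [-0.1   0.38 -0.33  0.85  0.   -0.36] F [-4.5  1.5 17. ] g 0.0499
shift mm [24.7  7.2 34.5] turn deg [-5.04 19.47  0.03]
shift mm [16.7  5.1 12. ] turn deg [-5.04 19.47  0.03]
per mm down slope [ 0.90913479  0.23768919 -0.34202014] M sz [0.330898   0.08651179 0.93969262]
```

servo_tool:
  steps: [0, 0, 0.03, 0, 0, 0, 0.05, 0.0247, 0.0072, 0.037, -5.04, 19.47, 0, 0.05, 0.0247, 0.0072, 0.037, -5.04, 19.47, 0, 0.05, 0.0247, 0.0072, 0.037, -5.04, 19.47, 0, 0.05, 0.0247, 0.0072, 0.037, -5.04, 19.47, 0, 0.05]

```text
time: 10.3
eef_pos: [0.5652, -0.0471, 0.1405]
tcp_rot: [-0.174, -0.126, 0.976, -0.022]
contact_force: [0.3, 0.7, -0.9]
grip_width: 0.05
```

```bash
python3 see.py t6; python3 -c "
from plan import *
where();go(sh(-.178,0,.021),180,20)"
```

```text
t 10.3 rack mm [-13.2   0.5 140.5] shelf mm [-176.2    0.5   43.5] rv [-3.160e+01 -1.000e-01  1.772e+02] q [-0.03  0.64  0.15  1.42 -0.1  -0.27] F [ 0.5  0.6 -0.9] g 0.05
blue deckplane rack mm -62.5 -114.5 size [87.7 67.5] ang 5.1
t 10.35 rack mm [-14.1   0.4 141.2] shelf mm [-177.3    0.4   43.9] rv [-3.140e+01 -1.000e-01  1.772e+02] q [-0.03  0.64  0.15  1.42 -0.1  -0.27] F [ 0.1 -0.3 -0.3] g 0.05
shift mm [ -8.1  -2.5 -21.3] turn deg [-0.02 -0.13  0.  ]
```

View pics/t6.png

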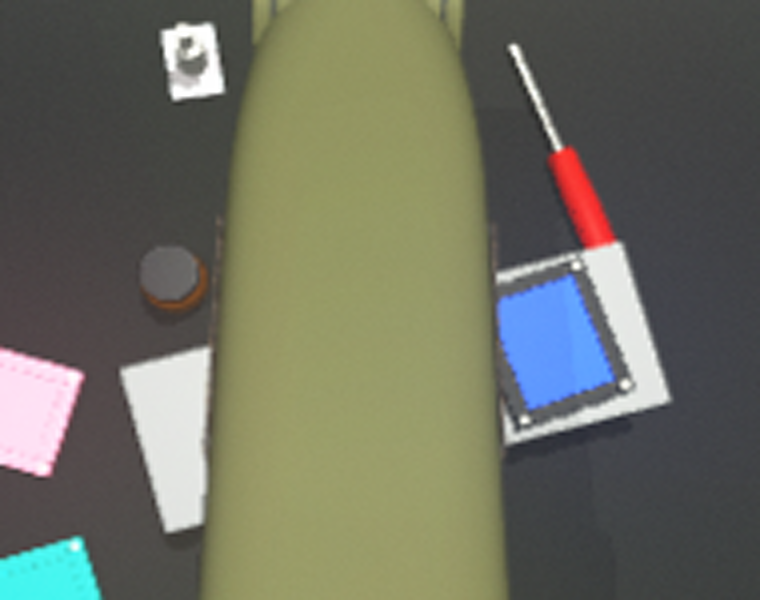

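servo_tool:
  steps: [-0.0081, -0.0025, -0.0213, 0, 0, 0, 0.05, -0.0081, -0.0025, -0.0213, 0, 0, 0, 0.05, -0.0045, -0.0015, -0.0227, 0, 0, 0, 0.05, -0.0008, -0.0006, -0.024, 0, 0, 0, 0.05, 0.0028, 0.0004, -0.0254, 0, 0, 0, 0.05, 0.0065, 0.0013, -0.0268, 0, 0, 0, 0.05, 0.0101, 0.0023, -0.0282, 0, 0, 0, 0.05, 0.0137, 0.0032, -0.0295, 0, 0, 0, 0.05, 0.0174, 0.0042, -0.0309, 0, 0, 0, 0.05, 0.021, 0.0051, -0.0323, 0, 0, 0, 0.05, 0.0246, 0.0061, -0.0336, 0, 0, 0, 0.05, 0.0283, 0.007, -0.035, 0, 0, 0, 0.05, 0.0319, 0.008, -0.0364, 0, 0, 0, 0.05, 0.0355, 0.0089, -0.0377, 0, 0, 0, 0.05]

```text
time: 11.75
eef_pos: [0.5991, -0.039, 0.105]
tcp_rot: [-0.173, -0.125, 0.977, -0.022]
contact_force: [-1.4, -1.1, 1.6]
grip_width: 0.0499
```

```bash
python3 -c "
from plan import *
where();go(sh(-.132,0,.012),180,20)
cv2.imwrite('pics/s7.png',cv2.resize(vision.capture('scene')[140:290,220:420],None,fx=4,fy=4,interpolation=cv2.INTER_CUBIC)[:,:,::-1])"
```

```text
t 11.75 rack mm [ 21.6  -0.2 105. ] shelf mm [-131.3   -0.2   22.1] rv [ 3.140e+01  1.000e-01 -1.772e+02] q [-0.02  0.72  0.22  1.4  -0.09 -0.26] F [-1.7 -0.7  1.6] g 0.0499
shift mm [-4.  -0.9 -9.2] turn deg [-0.   -0.11  0.06]
```

View pics/s7.png

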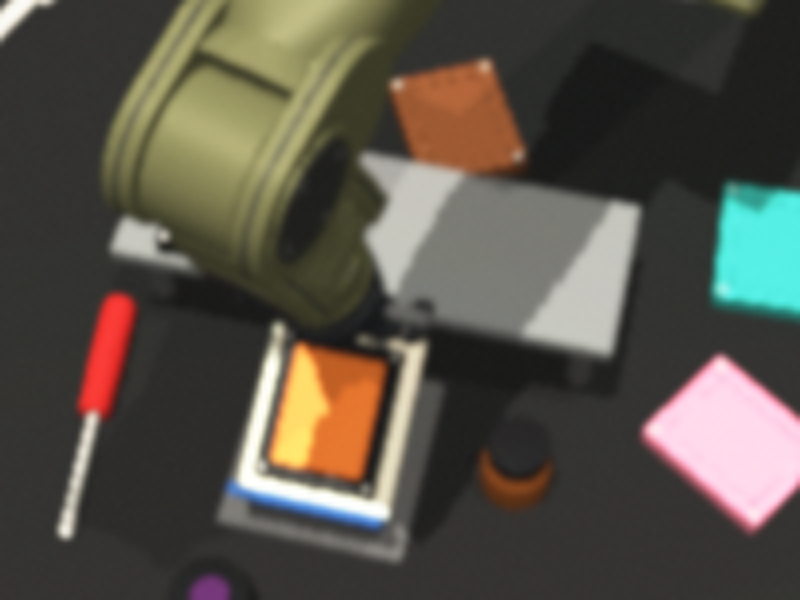

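servo_tool:
  steps: [-0.0009, -0.0002, 0.0003, 0, 0, 0, 0.05, -0.0036, -0.0009, -0.0072, 0, 0, 0, 0.05, -0.0013, -0.0003, -0.0081, 0, 0, 0, 0.05, 0.0009, 0.0003, -0.0089, 0, 0, 0, 0.05, 0.0032, 0.0009, -0.0098, 0, 0, 0, 0.05, 0.0055, 0.0015, -0.0106, 0, 0, 0, 0.05]

```text
time: 12.4
eef_pos: [0.6044, -0.0375, 0.0944]
tcp_rot: [-0.173, -0.125, 0.977, -0.022]
contact_force: [-0.5, -0.4, -0.5]
grip_width: 0.0501
```

```bash
python3 plan.py
```

```text
t 12.4 rack mm [27.2 -0.1 94.4] shelf mm [-1.225e+02 -1.000e-01  1.410e+01] rv [ 3.140e+01  1.000e-01 -1.772e+02] q [-0.02  0.74  0.22  1.39 -0.09 -0.25] F [-0.6 -0.2 -0.5] g 0.0501
```

servo_tool:
  steps: [0.0009, 0.0002, -0.0003, 0, 0, 0, 0.05, 0.0018, 0.0005, -0.0007, 0, 0, 0, 0.05]

```text
time: 12.6
eef_pos: [0.6054, -0.0373, 0.0941]
tcp_rot: [-0.174, -0.125, 0.976, -0.022]
contact_force: [-2.6, -1.4, 3.5]
grip_width: 0.0497
```

servo_tool:
  steps: [0.0009, 0.0002, -0.0003, 0, 0, 0, 0.05, 0.0009, 0.0002, -0.0003, 0, 0, 0, 0.05]

```text
time: 12.8
eef_pos: [0.6054, -0.0373, 0.0941]
tcp_rot: [-0.175, -0.125, 0.976, -0.022]
contact_force: [-5.3, -1.5, 4.7]
grip_width: 0.0499
```

```bash
python3 plan.py
```

```text
t 12.8 rack mm [28.2 -0.2 94.1] shelf mm [-121.4   -0.2   14.1] rv [ 3.170e+01  1.000e-01 -1.771e+02] q [-0.01  0.74  0.23  1.4  -0.09 -0.25] F [-5.5 -0.1  4.7] g 0.0499
```

servo_tool:
  steps: [0.0009, 0.0002, -0.0003, 0, 0, 0, 0.05, 0.0018, 0.0005, -0.0007, 0, 0, 0, 0.05, 0.0018, 0.0005, -0.0007, 0, 0, 0, 0.05]

```text
time: 13.1
eef_pos: [0.6055, -0.0373, 0.0941]
tcp_rot: [-0.177, -0.125, 0.976, -0.022]
contact_force: [-8.2, -3.4, 7.8]
grip_width: 0.0501
```

```bash
python3 plan.py
```

```text
t 13.1 rack mm [28.3 -0.2 94.1] shelf mm [-121.4   -0.2   14.1] rv [ 3.200e+01  1.000e-01 -1.771e+02] q [-0.01  0.75  0.23  1.4  -0.09 -0.25] F [-8.8 -1.3  7.8] g 0.0501
```

servo_tool:
  steps: [-0.0045, -0.0012, 0.0017, 0, 0, 0, 0.05, 0.01, 0.003, 0.045, 0, 0, 0, 0.05, -0.02, 0.003, 0.1, 0, 0, 0, 0.05, -0.06, -0.01, 0.12, 5.04, -19.47, 0, 0.05, -0.1, -0.02, 0.12, 5.04, -19.47, 0, 0.05, -0.14, -0.04, 0.12, 5.04, -19.47, 0, 0.05, -0.14, -0.04, 0.12, 5.04, -19.47, 0, 0.05]

```text
time: 13.8
eef_pos: [0.4512, -0.0755, 0.2088]
tcp_rot: [-0.008, -0.126, 0.992, 0.002]
contact_force: [-1.5, -0.0, -0.4]
grip_width: 0.0498
```

```bash
python3 see.py t8; python3 -c "
from plan import *
go((-.063,-.19,.16),90);go((-.063,-.19,.113),90)
cv2.imwrite('pics/s8.png',cv2.resize(vision.capture('scene')[140:290,220:420],None,fx=4,fy=4,interpolation=cv2.INTER_CUBIC)[:,:,::-1])"
```

```text
t 13.8 rack mm [-130.7    1.9  208.8] shelf mm [-310.     1.9   67.6] rv [   1.3    0.6 -179.8] q [-0.17  0.18 -0.34  1.07 -0.   -0.42] F [-1.4  0.4 -0.4] g 0.0498
amber deckplane rack mm 83.8 2.6 size [70.9 61.6] ang 0.5
blue deckplane rack mm -48.9 -113.5 size [59.8 66.6] ang 5.3
shift mm [ 107.3 -167.8  -51.1] turn deg [ -0.42  -0.3  -89.79]
shift mm [ 107.3 -167.8  -98.1] turn deg [ -0.42  -0.3  -89.79]
```

View pics/t8.png

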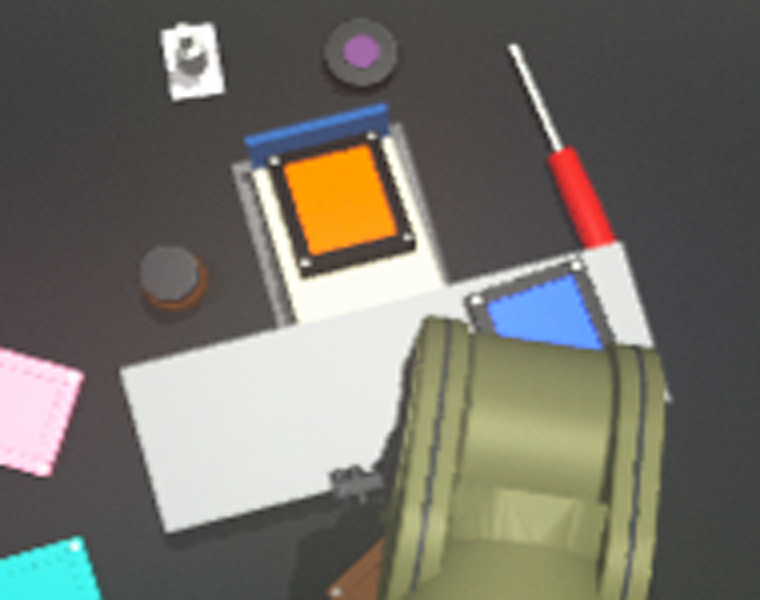

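View pics/s8.png

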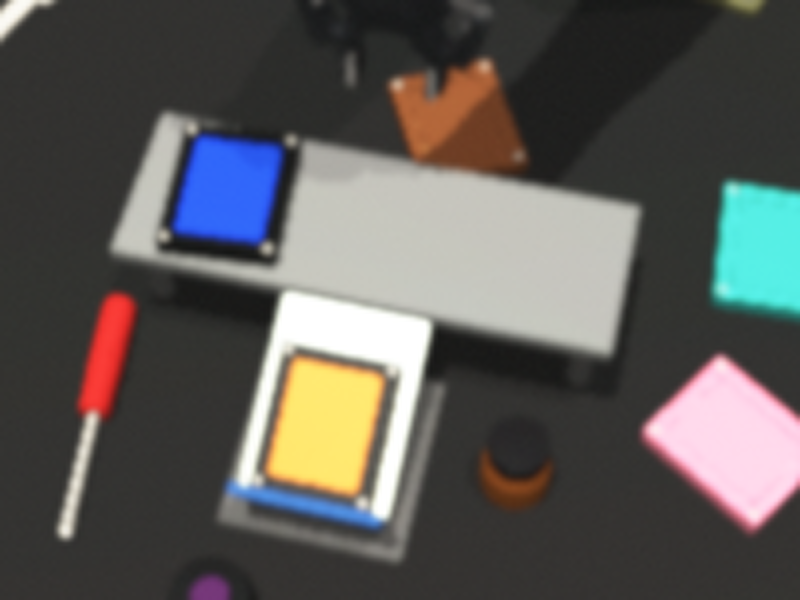

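The amber plate is home, flat and square against the backstop, centred on the shelf. Now the blue one.

servo_tool:
  steps: [0.107, -0.168, -0.04, -0.4, -0.3, -89.8, 0.05, 0.107, -0.168, -0.04, -0.4, -0.3, -89.8, 0.05, 0.107, -0.168, -0.04, -0.4, -0.3, -89.8, 0.05, 0.107, -0.168, -0.04, -0.4, -0.3, -89.8, 0.05, 0.107, -0.168, -0.04, -0.4, -0.3, -89.8, 0.05, 0.107, -0.168, -0.04, -0.4, -0.3, -89.8, 0.05, 0.107, -0.168, -0.04, -0.4, -0.3, -89.8, 0.05, 0.107, -0.168, -0.04, -0.4, -0.3, -89.8, 0.05, 0.107, -0.168, -0.04, -0.4, -0.3, -89.8, 0.05, 0.107, -0.168, -0.04, -0.4, -0.3, -89.8, 0.05, 0.107, -0.168, -0.04, -0.4, -0.3, -89.8, 0.05, 0.107, -0.168, -0.04, -0.4, -0.3, -89.8, 0.05]

```text
time: 15.1
eef_pos: [0.5785, -0.2448, 0.1729]
tcp_rot: [0.003, 0.61, 0.793, -0.003]
contact_force: [0.0, 0.5, 0.6]
grip_width: 0.0501
```

```bash
python3 -c "
from plan import *
where();go((-.063,-.19,.113),90)"
```

```text
t 15.1 rack mm [ -50.3 -194.1  172.9] shelf mm [-222.2 -194.1   61.3] rv [ -0.4  -0.4 -90.2] q [-0.4   0.47 -0.01  1.09 -0.01  0.91] F [0.1 0.5 0.6] g 0.0501
shift mm [-13.3   0.8 -59.9] turn deg [ 0.49  0.11 -0.2 ]
```

servo_tool:
  steps: [-0.0133, 0.0008, -0.03, 0.5, 0.1, -0.2, 0.05, -0.0133, 0.0008, -0.06, 0.5, 0.1, -0.2, 0.05, -0.0133, 0.0008, -0.06, 0.5, 0.1, -0.2, 0.05, -0.0148, 0.0066, -0.06, 0.5, 0.1, -0.2, 0.05, -0.0163, 0.0124, -0.06, 0.5, 0.1, -0.2, 0.05, -0.0179, 0.0182, -0.06, 0.5, 0.1, -0.2, 0.05, -0.0194, 0.024, -0.06, 0.5, 0.1, -0.2, 0.05, -0.0209, 0.0298, -0.06, 0.5, 0.1, -0.2, 0.05, -0.0224, 0.0356, -0.06, 0.5, 0.1, -0.2, 0.05, -0.0239, 0.0414, -0.06, 0.5, 0.1, -0.2, 0.05, -0.0255, 0.0472, -0.06, 0.5, 0.1, -0.2, 0.05, -0.027, 0.053, -0.06, 0.5, 0.1, -0.2, 0.05, -0.0285, 0.0588, -0.06, 0.5, 0.1, -0.2, 0.05, -0.03, 0.0646, -0.06, 0.5, 0.1, -0.2, 0.05, -0.0315, 0.0704, -0.06, 0.5, 0.1, -0.2, 0.05, -0.0331, 0.0762, -0.06, 0.5, 0.1, -0.2, 0.05, -0.0346, 0.082, -0.06, 0.5, 0.1, -0.2, 0.05, -0.0361, 0.0878, -0.06, 0.5, 0.1, -0.2, 0.05, -0.0376, 0.0936, -0.06, 0.5, 0.1, -0.2, 0.05, -0.0391, 0.0994, -0.06, 0.5, 0.1, -0.2, 0.05]

```text
time: 17.1
eef_pos: [0.5365, -0.1445, 0.1128]
tcp_rot: [-0.001, 0.612, 0.791, -0.001]
contact_force: [1.1, -4.2, 4.5]
grip_width: 0.0498
```

```bash
python3 see.py t9; python3 -c "
from plan import *
go((-.063,-.055,.113),90)"
```

```text
t 17.1 rack mm [-65.6 -86.4 112.8] shelf mm [-216.   -86.4   -0.4] rv [  0.2  -0.  -89.9] q [-0.26  0.4  -0.29  0.89  0.    1.05] F [-0.  -4.3  4.5] g 0.0498
amber deckplane rack mm 83.6 2.6 size [70.6 61.6] ang 0.5
blue deckplane rack mm -59.2 -31.2 size [67.8 87.3] ang 89.9
shift mm [-4.9 29.9  0.4] turn deg [-0.15 -0.21  0.01]
```

View pics/t9.png

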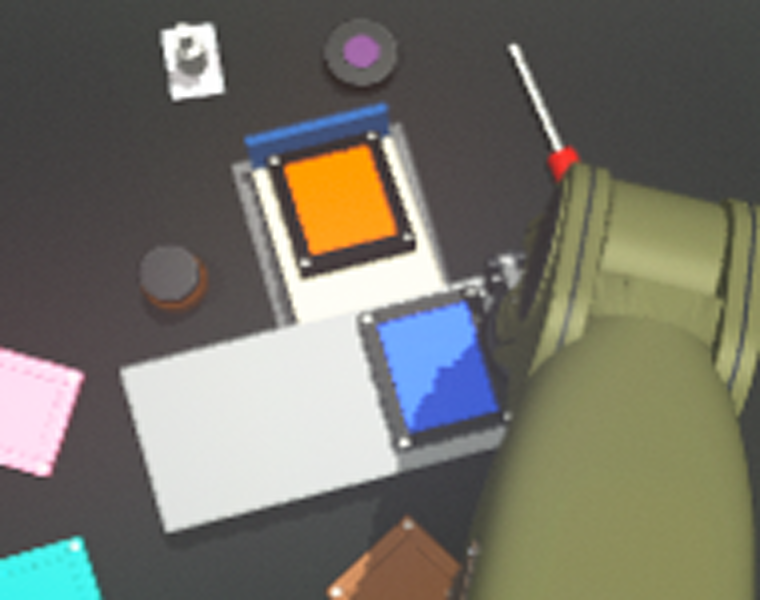

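servo_tool:
  steps: [-0.0013, 0.005, 0, 0, 0, 0, 0.05, -0.0026, 0.01, 0, 0, 0, 0, 0.05, -0.0039, 0.015, 0, 0, 0, 0, 0.05, -0.0052, 0.02, 0, 0, 0, 0, 0.05, -0.0063, 0.024, 0, 0, 0, 0, 0.05, -0.0071, 0.027, 0, 0, 0, 0, 0.05, -0.0076, 0.029, 0, 0, 0, 0, 0.05, -0.0079, 0.03, 0, 0, 0, 0, 0.05, -0.0079, 0.03, 0, 0, 0, 0, 0.05, -0.0053, 0.02, 0, 0, 0, 0, 0.05, -0.003, 0.011, 0, 0, 0, 0, 0.05, -0.003, 0.011, 0.04, 0, 0, 0, 0.05, -0.003, 0.011, 0.08, 0, 0, 0, 0.05, -0.003, 0.011, 0.08, 0, 0, 0, 0.05]

```text
time: 18.55
eef_pos: [0.5372, -0.1355, 0.198]
tcp_rot: [0.003, 0.612, 0.791, 0.002]
contact_force: [1.5, -0.4, 0.9]
grip_width: 0.05
```

```bash
python3 see.py t10; python3 -c "
from plan import *
go((-.150,0,.193),180)"
```

```text
t 18.55 rack mm [-62.6 -77.9 198. ] shelf mm [-242.3  -77.9   80.7] rv [ -0.4   0.2 -89.9] q [-0.25  0.33 -0.16  1.08  0.    1.07] F [ 1.4 -0.8  0.9] g 0.05
amber deckplane rack mm 84.0 2.7 size [70.3 61. ] ang 1.2
blue deckplane rack mm -59.9 0.3 size [67.1 87.1] ang 90.0
shift mm [-102.9   52.9   -2.5] turn deg [-0.14  0.13 90.09]
```

servo_tool:
  steps: [-0.103, 0.053, -0.003, 0, 0, 90, 0.05, -0.103, 0.053, -0.003, 0, 0, 90, 0.05, -0.103, 0.053, -0.003, 0, 0, 90, 0.05, -0.103, 0.053, -0.003, 0, 0, 90, 0.05, -0.103, 0.053, -0.003, 0, 0, 90, 0.05, -0.103, 0.053, -0.003, 0, 0, 90, 0.05, -0.103, 0.053, -0.003, 0, 0, 90, 0.05, -0.103, 0.053, -0.003, 0, 0, 90, 0.05, -0.103, 0.053, -0.003, 0, 0, 90, 0.05, -0.103, 0.053, -0.003, 0, 0, 90, 0.05, -0.103, 0.053, -0.003, 0, 0, 90, 0.05, -0.103, 0.053, -0.003, 0, 0, 90, 0.05]

```text
time: 19.8
eef_pos: [0.4297, -0.081, 0.1886]
tcp_rot: [-0.002, -0.127, 0.992, -0.001]
contact_force: [-0.1, -0.1, -0.5]
grip_width: 0.0497
```

```bash
python3 see.py t11; python3 -c "
from plan import *
go((-.145,0,.113),180)"
```

```text
t 19.8 rack mm [-152.9    2.   188.6] shelf mm [-323.9    2.    41. ] rv [ 4.000e-01 -1.000e-01 -1.799e+02] q [-0.18  0.15 -0.43  0.99 -0.   -0.44] F [-0.2 -0.  -0.5] g 0.0497
amber deckplane rack mm 84.0 2.7 size [70.3 61. ] ang 1.2
blue deckplane rack mm -59.8 0.3 size [87.  66.9] ang 0.2
shift mm [  7.9   0.1 -75.8] turn deg [ 0.12 -0.18  0.16]
```

servo_tool:
  steps: [0.0079, 0.0001, -0.04, 0, 0, 0, 0.05, 0.0079, 0.0001, -0.076, 0, 0, 0, 0.05, 0.0079, 0.0001, -0.076, 0, 0, 0, 0.05, 0.0137, 0.0016, -0.076, 0, 0, 0, 0.05, 0.0195, 0.0031, -0.076, 0, 0, 0, 0.05, 0.0253, 0.0047, -0.076, 0, 0, 0, 0.05, 0.0311, 0.0062, -0.076, 0, 0, 0, 0.05, 0.0369, 0.0077, -0.076, 0, 0, 0, 0.05, 0.0427, 0.0092, -0.076, 0, 0, 0, 0.05, 0.0485, 0.0107, -0.076, 0, 0, 0, 0.05, 0.0543, 0.0123, -0.076, 0, 0, 0, 0.05, 0.0601, 0.0138, -0.076, 0, 0, 0, 0.05, 0.0659, 0.0153, -0.076, 0, 0, 0, 0.05, 0.0717, 0.0168, -0.076, 0, 0, 0, 0.05, 0.0775, 0.0183, -0.076, 0, 0, 0, 0.05, 0.0833, 0.0199, -0.076, 0, 0, 0, 0.05, 0.0891, 0.0214, -0.076, 0, 0, 0, 0.05, 0.0949, 0.0229, -0.076, 0, 0, 0, 0.05, 0.1007, 0.0244, -0.076, 0, 0, 0, 0.05, 0.1065, 0.0259, -0.076, 0, 0, 0, 0.05]

```text
time: 21.85
eef_pos: [0.5378, -0.0549, 0.1138]
tcp_rot: [-0.0, -0.127, 0.992, -0.001]
contact_force: [-3.4, -0.7, 2.8]
grip_width: 0.0501
```

```bash
python3 -c "
from plan import *
where()
cv2.imwrite('pics/s12.png',cv2.resize(vision.capture('scene')[140:290,220:420],None,fx=4,fy=4,interpolation=cv2.INTER_CUBIC)[:,:,::-1])"
```

```text
t 21.85 rack mm [-4.160e+01 -1.000e-01  1.138e+02] shelf mm [-1.938e+02 -1.000e-01  8.800e+00] rv [ 1.000e-01 -2.000e-01 -1.799e+02] q [-0.1   0.37 -0.33  0.87 -0.   -0.35] F [-3.4  0.2  2.8] g 0.0501
```

View pics/s12.png

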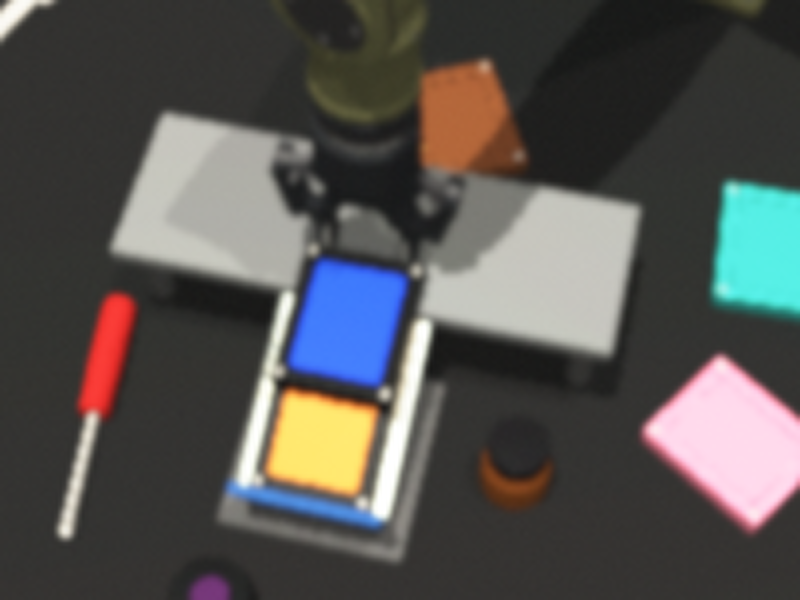

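servo_tool:
  steps: [0.0048, 0.0013, 0, 0, 0, 0, 0.05, 0.0097, 0.0025, 0, 0, 0, 0, 0.05, 0.0145, 0.0038, 0, 0, 0, 0, 0.05, 0.0193, 0.0051, 0, 0, 0, 0, 0.05, 0.0242, 0.0063, 0, 0, 0, 0, 0.05, 0.0271, 0.0071, 0, 0, 0, 0, 0.05, 0.0271, 0.0071, 0, 0, 0, 0, 0.05, 0.002, 0.0005, 0, 0, 0, 0, 0.05, 0.002, 0.0005, 0.035, 0, 0, 0, 0.05, 0.002, 0.0005, 0.035, 0, 0, 0, 0.05]

```text
time: 22.9
eef_pos: [0.5402, -0.0548, 0.1516]
tcp_rot: [0.002, -0.127, 0.992, -0.002]
contact_force: [0.8, -0.6, 0.4]
grip_width: 0.0497
```

```bash
python3 -c "
from plan import *
where();go(sh(-.182,0,.055),180,20)
cv2.imwrite('pics/s13.png',cv2.resize(vision.capture('scene')[140:290,220:420],None,fx=4,fy=4,interpolation=cv2.INTER_CUBIC)[:,:,::-1])"
```

```text
t 22.9 rack mm [-39.3  -0.6 151.6] shelf mm [-204.5   -0.6   45.1] rv [  -0.3   -0.4 -179.9] q [-0.1   0.34 -0.27  0.96 -0.   -0.35] F [ 0.7 -0.8  0.4] g 0.0497
shift mm [23.6  6.8  1.6] turn deg [-4.88 19.57  0.03]
```

View pics/s13.png

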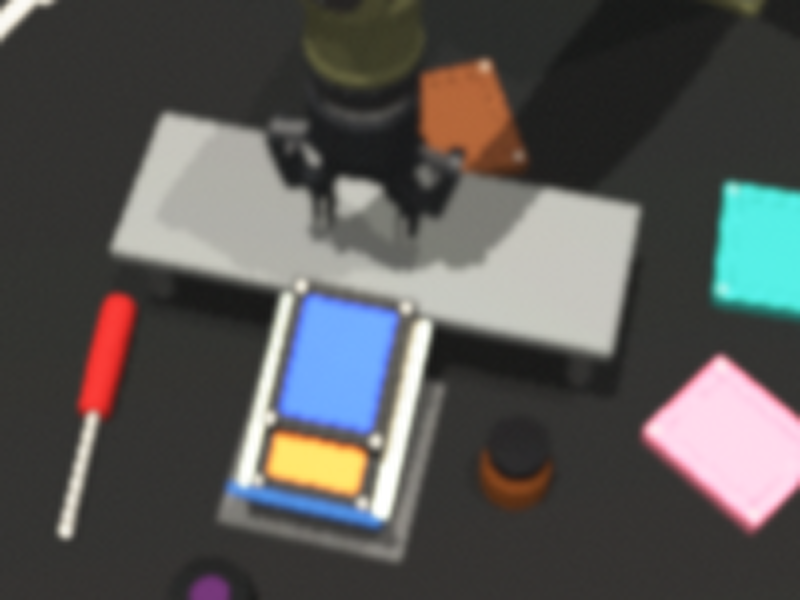

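servo_tool:
  steps: [0.0, 0.0, 0.01, 0, 0, 0, 0.05, 0.0236, 0.0068, 0.008, -4.88, 19.57, 0, 0.05, 0.0236, 0.0068, 0.0016, -4.88, 19.57, 0, 0.05, 0.0236, 0.0068, 0.0016, -4.88, 19.57, 0, 0.05, 0.0236, 0.0068, 0.0016, -4.88, 19.57, 0, 0.05]

```text
time: 23.45
eef_pos: [0.564, -0.047, 0.1477]
tcp_rot: [-0.176, -0.126, 0.976, -0.022]
contact_force: [0.3, 0.2, 0.2]
grip_width: 0.0499
```

```bash
python3 -c "
from plan import *
where();go(sh(-.182,0,.032),180,20)"
```

```text
t 23.45 rack mm [-14.3   0.9 147.7] shelf mm [-179.7    0.9   50. ] rv [-31.9  -0.2 177.1] q [-0.03  0.64  0.17  1.44 -0.1  -0.27] F [0.3 0.1 0.2] g 0.0499
shift mm [ -7.8  -3.  -16.1] turn deg [-0.02 -0.46 -0.03]
```

servo_tool:
  steps: [-0.0078, -0.003, -0.0161, 0, -0.4, 0, 0.05, -0.0078, -0.003, -0.0161, 0, -0.4, 0, 0.05, -0.0042, -0.002, -0.0175, 0, -0.4, 0, 0.05, -0.0005, -0.0011, -0.0188, 0, -0.4, 0, 0.05, 0.0031, -0.0001, -0.0202, 0, -0.4, 0, 0.05, 0.0068, 0.0008, -0.0216, 0, -0.4, 0, 0.05, 0.0104, 0.0018, -0.0229, 0, -0.4, 0, 0.05, 0.014, 0.0027, -0.0243, 0, -0.4, 0, 0.05, 0.0177, 0.0037, -0.0257, 0, -0.4, 0, 0.05, 0.0213, 0.0046, -0.027, 0, -0.4, 0, 0.05, 0.025, 0.0056, -0.0284, 0, -0.4, 0, 0.05, 0.0286, 0.0065, -0.0298, 0, -0.4, 0, 0.05, 0.0322, 0.0075, -0.0312, 0, -0.4, 0, 0.05, 0.0359, 0.0084, -0.0325, 0, -0.4, 0, 0.05, 0.0395, 0.0094, -0.0339, 0, -0.4, 0, 0.05, 0.0413, 0.0098, -0.0346, 0, -0.4, 0, 0.05]

```text
time: 25.05
eef_pos: [0.6044, -0.0378, 0.1155]
tcp_rot: [-0.171, -0.125, 0.977, -0.022]
contact_force: [-1.2, -0.0, 1.9]
grip_width: 0.0501
```

```bash
python3 plan.py
```

```text
t 25.05 rack mm [ 27.1  -0.4 115.5] shelf mm [-129.8   -0.4   33.9] rv [  31.1   -0.  -177.3] q [-0.02  0.72  0.25  1.43 -0.09 -0.26] F [-1.1  0.3  1.9] g 0.0501
```

8 mm left to the expected seat at −121.4.

servo_tool:
  steps: [0.0018, 0.0005, -0.0007, 0, 0, 0, 0.05, 0.0036, 0.001, -0.0014, 0, 0, 0, 0.05, 0.0055, 0.0014, -0.0021, 0, 0, 0, 0.05, 0.0068, 0.0018, -0.0026, 0, 0, 0, 0.05]

```text
time: 25.45
eef_pos: [0.611, -0.0361, 0.1131]
tcp_rot: [-0.171, -0.125, 0.977, -0.022]
contact_force: [-0.7, -0.5, 1.0]
grip_width: 0.0498
```

servo_tool:
  steps: [0.0009, 0.0002, -0.0003, 0, 0, 0, 0.05, 0.0018, 0.0005, -0.0007, 0, 0, 0, 0.05]

```text
time: 25.65
eef_pos: [0.612, -0.0359, 0.1127]
tcp_rot: [-0.172, -0.125, 0.977, -0.022]
contact_force: [-4.2, -1.4, 3.5]
grip_width: 0.0498
```

```bash
python3 plan.py
```

```text
t 25.65 rack mm [ 35.   -0.4 112.7] shelf mm [-121.5   -0.4   33.9] rv [  31.2   -0.  -177.2] q [-0.01  0.74  0.27  1.44 -0.09 -0.25] F [-4.4 -0.3  3.5] g 0.0498
```

Contact with the backstop is starting, so I'll press a little more to seat it.

servo_tool:
  steps: [0.0009, 0.0002, -0.0003, 0, 0, 0, 0.05, 0.0018, 0.0005, -0.0007, 0, 0, 0, 0.05, 0.0018, 0.0005, -0.0007, 0, 0, 0, 0.05]

```text
time: 25.95
eef_pos: [0.6121, -0.0359, 0.1127]
tcp_rot: [-0.174, -0.125, 0.977, -0.023]
contact_force: [-5.6, -1.5, 5.7]
grip_width: 0.0501
```

```bash
python3 plan.py
```

```text
t 25.95 rack mm [ 35.   -0.5 112.7] shelf mm [-121.4   -0.5   33.9] rv [  31.5   -0.  -177.2] q [-0.01  0.74  0.28  1.45 -0.09 -0.25] F [-5.8  0.   5.7] g 0.0501
```

servo_tool:
  steps: [-0.0055, -0.0014, 0.0021, 0, 0, 0, 0.05, 0.008, 0.002, 0.045, 0, 0, 0, 0.05, -0.02, 0.003, 0.09, 0, 0, 0, 0.05, -0.06, -0.01, 0.11, 5.04, -19.0, 0, 0.05, -0.1, -0.03, 0.12, 5.04, -19.0, 0, 0.05, -0.14, -0.06, 0.12, 5.04, -19.0, 0, 0.05, -0.16, -0.1, 0.12, 5.04, -19.0, 0, 0.05, -0.2, -0.12, 0.12, 5.04, -19.0, 0, 0.05, -0.2, -0.12, 0.12, 5.04, -19.0, 0, 0.05]

```text
time: 26.85
eef_pos: [0.4095, -0.1566, 0.2321]
tcp_rot: [-0.003, -0.125, 0.992, 0.0]
contact_force: [0.2, 0.9, 0.2]
grip_width: 0.05
```

```bash
python3 see.py t14; python3 -c "
from plan import *
cv2.imwrite('pics/s14.png',cv2.resize(vision.capture('scene')[140:290,220:420],None,fx=4,fy=4,interpolation=cv2.INTER_CUBIC)[:,:,::-1])
im=vision.capture('top')
for h in(.027,.036):
  P=np.array([O+M@sh(x,y,.036) for x,y in((-.11,-.045),(-.11,.045),(0,.045),(0,-.045))])
print('expected corners of top plate, t14 px',((proj('top',P)-[240,110])*[4,3.75]).round(0).tolist())
print('s px',((proj('scene',P)-[220,140])*4).round(0).tolist())"
```

```text
t 26.85 rack mm [-191.5  -66.   232.1] shelf mm [-375.1  -66.    68.6] rv [ 5.000e-01  1.000e-01 -1.797e+02] q [-0.36  0.12 -0.34  1.11 -0.   -0.61] F [0.5 0.8 0.2] g 0.05
blue deckplane rack mm 93.3 2.2 size [76.1 66.9] ang 1.2
expected corners of top plate, t14 px [[415.0, 230.0], [295.0, 260.0], [260.0, 144.0], [374.0, 116.0]]
s px [[277.0, 333.0], [399.0, 359.0], [365.0, 510.0], [242.0, 483.0]]
```

View pics/t14.png

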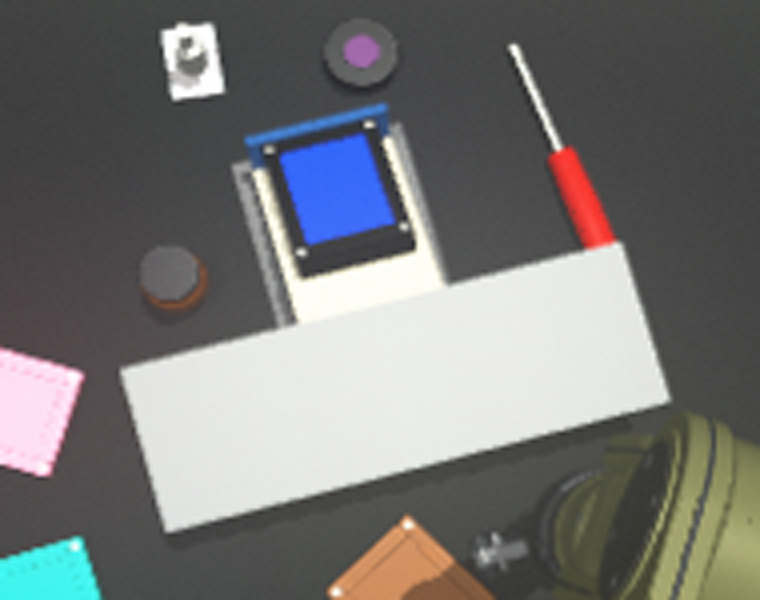

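View pics/s14.png

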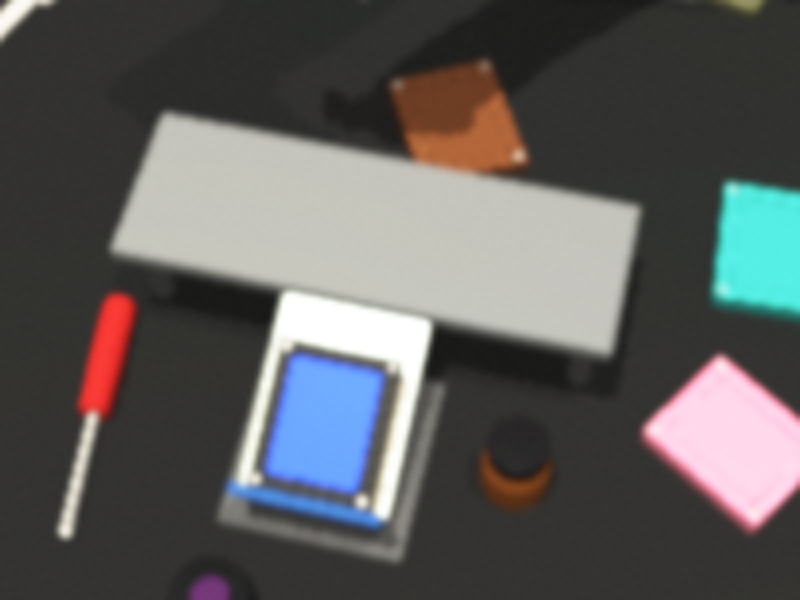

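```bash
python3 -c "
from plan import *
t=np.array([(270,150),(369,125),(404,227),(301,252)],float)/[4,3.75]+[240-.4,110-.4]
s=np.array([(362,501),(256,480),(288,345),(393,368)],float)/4+[220-.4,140-.4]
a,Ea=undist('top',t);b,Eb=undist('scene',s)
X=cv2.triangulatePoints(Ea[:3],Eb[:3],a.T,b.T);X=(X[:3]/X[3]).T
p=(X-O)@M-S0
q=np.c_[p@SX,p[:,1],p@SZ]*1e3
print(q.round(1),q.mean(0).round(1),'expect mean -55,0,36')"
```

```text
[[  -6.5   39.9   36.9]
 [  -5.   -37.6   34.7]
 [-103.9  -37.1   36.1]
 [-103.2   40.5   36.6]] [-54.7   1.4  36.1] expect mean -55,0,36
```

```bash
python3 -c "
from cell import close_job;print(close_job())"
```

```text
the job is handed in; nothing more can be done
None
```

Both plates are put away and the job is handed in, at about 27 s of robot time. I pushed the amber plate onto the shelf and home against the backstop first, while the blue plate waited on the deck. Then I pushed the blue plate over on top of it, also home.

**Blue plate:** I located its four screws in two camera views. Its top centre is at (-54.7, 1.4, 36.1) mm in the shelf's axes, against an expected (-55, 0, 36). It is flat and square to within about 1°.

**Amber plate:** its rear edge is in the same place as before the blue plate went on top. For both plates the push stopped with the tool at shelf x ≈ -121.4 mm and the contact force rising, so both ended equally far down the shelf.

**Other things:** in the final top and scene views the jar, screwdriver and the brown, pink and turquoise look-alikes appeared unmoved. The lens box and the wrench were outside the cropped pictures, so I did not check them, but the arm stayed clear of them.

**Forces:** the largest reading I saw was about 18 N, when I touched the fingertips to the deck to find their height. While I pressed each plate home, more upward force showed than the slope alone explains, possibly friction at the fingertips. It stayed under 12 N, and neither plate looked disturbed after the fingers withdrew.

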